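# Seat the proud bayonet collar of a twin filter head

### The arm

A 6-joint arm with a two-finger parallel gripper is mounted at the origin on a cart in front of the work surface, level with it; the furniture and walls round the work are solid. World frame = base frame: x ahead of the robot, y to its left, z up, the work surface at z = 0. Lengths are in m, angles in rad, forces in N, time in s.
With the tool pointing down it reaches from about 0.375 to 0.825 m from the base axis. Payload 5.5 kg.
Tool frame: the origin (TCP) lies midway between the tips of the shut fingers; the grasp point (between the pads) lies env.grasp_offset behind it (env.grasp_offset is the distance from the TCP to the grasp point, in m); z points along the fingers, y is the line along which they close (so a half turn about z gives the same grasp; the last joint's range is limited). The gripper opens to 85 mm and grips with 20 to 120 N. Pads are 22 mm wide; open, the fingers measure 114 mm over their backs; the gripper's body (76 mm by 85 mm) begins 54 mm behind the grasp point. The pads swing forward as they close: fully open they stand 13 mm farther back than shut.
Start: joints at [-1.275, 0.314, -0.047, 1.21, 0, 1.571], TCP at [0.175, -0.574, 0.231] pointing down, gripper open.
Joint ranges: [-2.67, 2.67], [-0.69, 1.73], [-1.03, 1.25], [-2.08, 2.16], [-1.42, 1.45], [-3.14, 3.14]. Speed limits (rad/s): [2.39, 2.39, 3.01, 3.14, 3.14, 3.14].

### API

Orientations are given as a rotation vector (axis times angle).
In Python, from plant import env gives the robot as it stands. The module is installed in compiled form; this text tells all that it offers. Calls block until the motion is done:
- env.movep(position, orientation): joint-space move of the TCP to a pose.
- env.servo_line(position, attitude=None, vel=0.15, force_limit=None): straight line of the TCP; attitude=None keeps the orientation; vel is the mean speed in m/s. With force_limit (N) it stops when the force on the tool has changed by that much, and returns True; else False.
- env.movej(angles): joint-space move.
- env.grip(opening): opening from 0.0 (shut) to 1.0 (fully open); the grip force is fixed at half the most; returns when the fingers have stopped.
- env.sleep(seconds).
- env.solve_ik(position, orientation): joint angles nearest the present ones, or None.
- env.capture(name): name is "scene" or "top" or "wrist"; returns a dict with "color" (384x512x3 uint8, red, green, blue), "z_map" (384x512 float32, m along the optical axis (not along the pixel's ray), 0 where there is no reading), "vertical_fov" (degrees; the focal length in pixels is half the picture's height over the tangent of half this angle, whatever the lens; pixels are square), "cx", "cy" (the principal point, pixels), "R" (3x3) and "t" (3): a world point X has camera coordinates R X + t; the wrist camera has in their place "tool_from_camera" (4x4, takes a point from camera to tool coordinates, whose origin is the TCP and whose axes are the flange's). Camera axes: x right, y down, z forward; pixel columns grow to the right and rows downward; lengths in m; the calibration is good to about 2 mm. A picture is of the moment at which its call begins: read the wrist's pose just before it.
A pose or a line that the arm cannot do raises env.Unreachable and nothing moves.
- env.sign_off(): hands the job in; it is judged then, once.
Readings, each from a call of its own:
- env.get_time_s(): time.
- env.get_qpos(): joint angles.
- env.get_joint_vel(): joint speeds.
- env.get_joint_efforts(): joint torques, N m.
- env.get_tool_pos(): TCP position.
- env.get_eef_rot(): TCP orientation.
- env.get_force(): force on the tool from outside, world axes, zero at the start.
- env.get_wrist_torque(): the same for the moment, N m.
- env.get_width(): opening from 0.0 (shut) to 1.0 (fully open).
- env.get_grip_force(): force on a finger pad.
Only numpy, scipy, OpenCV 4.12 (cv2) and the standard library are available. Lean on these libraries where they do the work, as an engineer would, in place of code of your own. Each camera call takes 0.05 s, during which the arm holds its last target. There are 200 camera calls.

### The job

One of the two knurled collars on the twin filter head is already locked home; the other still stands proud on its pins. Without touching the locked one, turn the proud collar under light downward pressure until its hidden keyways drop over the pins, push it fully home on the block against its spring, and finish the program still holding it pushed down there. Leave the other things on the bench where they are.

Things in the scene. Friction and masses are not known exactly. Their poses are not given: they have to be found in the camera images.
- head: twin filter head, fixed to the bench: grey block 66 x 196 mm, its top 45 mm above the bench, on a bolted foot 100 x 176 mm; brass fittings on both ends. Origin at the centre of its underside; x across, y along the block (to the left at yaw 0), z up. It carries two upright ports 120 mm apart, each with a collar on it
- port_left (a point): axis of the port at the head's +y end (60 mm from its origin), at the height of the block's top, on which a collar rests when home
- port_right (a point): the same for the port at the -y end. Under the proud collar, at whichever port it is, a spring pushes up with 3 N at the top and about 6 N at home, so that collar needs a light push to go down over its pins and springs up again when let go
- collar_a: one of two identical knurled metal collars, closed on top: 49 mm diameter, 56 mm high, 0.15 kg; origin at the centre of its underside, z up. The top 18 mm is solid: grip there. One collar, either of them and at either port, starts home (underside 45 mm above the head's origin, on the block), the other proud (55 mm), resting on three hidden pins
- collar_b: the second, identical collar (see collar_a). Each has three hidden keyways 120 degrees apart. The pins' angle is not given: turned clockwise seen from above, the proud collar comes into line after 0.3 to 1.4 rad (anticlockwise after 0.7 to 1.8); in line it has about 0.13 rad play either way and can be pushed down 10 mm; out of line it cannot
- bolt_long: bystander: hex bolt 22 x 78 x 19 mm lying on its side, origin at the centre of its underside
- hex_nut: bystander: hex nut 24 x 27 x 13 mm lying flat, origin at the centre of its underside
- tape_measure: bystander: yellow pocket tape beside the head, 35 x 76 x 62 mm standing upright, origin at the centre of its underside
Things that resemble listed ones, but are neither listed nor needed, are in the scene too. Leave any black look-alike of the collar_a alone. Several things look just like the head: the one meant starts nearest to the robot's base.

How it is judged:
By the outcome, as a careful person would: the job done as asked, in the order asked, and still so for the second after the job is handed in, while the arm keeps its last pose, push and grip.
It also fails if it takes over 45 s, if anything falls off the work surface, if the arm or the gripper's body presses on something with over 40 N, if the wrist force passes 120 N, or if a joint passes its speed limit or range.

## Working session

There is one attempt and no reset: what is moved stays moved. The work goes in short steps, each a Python script; the robot and the scene stay as the last script left them, time stands still between calls to the robot, and variables do not carry over. Pictures are saved under pics/ and viewed, at most 10 in all, crops included, and the job is handed in when it is done.

```bash
mkdir -p pics; cat > h.py <<'E'
import numpy as np, cv2
from plant import env
def cap(n,f):
    c=env.capture(n); cv2.imwrite('pics/'+f,c['color'][:,:,::-1])
    np.savez('pics/'+f[:-4]+'.npz',**{k:np.array(v) for k,v in c.items()}); return c
def cloud(c):
    z=c['z_map']; h,w=z.shape; f=h/2/np.tan(np.radians(float(c['vertical_fov']))/2)
    u,v=np.meshgrid(np.arange(w),np.arange(h))
    P=np.stack([(u-c['cx'])/f*z,(v-c['cy'])/f*z,z],-1)
    return (P-c['t'])@c['R'] if 'R' in c else P
E
python3 - <<'E'
from h import *
a=cap('top','top.png'); b=cap('scene','scene.png')
print(env.get_time_s(),env.grasp_offset,env.get_eef_rot(),a['t'],b['t'],a['vertical_fov'])
E
```

```text
0.1 0.0187 [-3.10578613e+00 -4.62760930e-01  3.29316029e-04] [0.13604526 0.60925144 1.00542568] [0.60780217 0.18665427 0.8136881 ] 46.85126743687849
```

View pics/top.png

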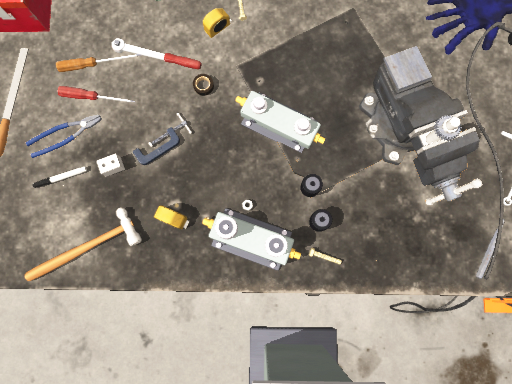

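View pics/scene.png

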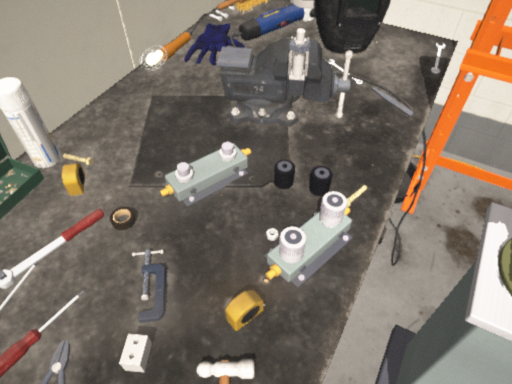

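The near head is at top (251,238), with collars at (228,227) and (277,245). The look-alikes are the far head at (280,122), which has bare ports, and the black collars at (312,185) and (320,219). Next I'll measure the collar tops and take a close crop.

```bash
python3 - <<'E'
import numpy as np, cv2
from h import cloud
for n,cs in (('top',[(228,227),(277,245),(320,219),(312,185)]),('scene',[(292,238),(334,199)])):
    d=dict(np.load(f'pics/{n}.npz')); P=cloud(d)
    for (u,v) in cs:
        w=P[v-14:v+15,u-14:u+15].reshape(-1,3); z=w[:,2]; zt=np.median(P[v-3:v+4,u-3:u+4,2])
        s=w[(abs(z-zt)<0.004)]; c,r=cv2.minEnclosingCircle(s[:,:2].astype(np.float32)); print(n,(u,v),'top z',zt.round(4),s.mean(0).round(4),len(s),np.round(c,4),round(r,4))
    if n=='top':
        for k,(zl,zh) in {'blk':(.04,.05),'tall':(.06,.125),'low':(.008,.035)}.items():
            m=(P[...,2]>zl)&(P[...,2]<zh); m[:, :200]=0;m[:200]=0;m[:,345:]=0;m[275:]=0
            q,_,st,ce=cv2.connectedComponentsWithStats(m.astype(np.uint8))
            for i in range(1,q):
                if st[i,4]>20:
                    X=P[_==i]; print(k,st[i],X.mean(0).round(3),X.min(0).round(3),X.max(0).round(3), [np.round(t,3) for t in cv2.minAreaRect((X[:,:2]*1000).astype(np.float32))])
    im=cv2.imread(f'pics/{n}.png')
    cr=im[190:280,190:350] if n=='top' else im[180:300,240:380]
    cv2.imwrite(f'pics/{n}_crop.png',cv2.resize(cr,None,fx=4,fy=4,interpolation=cv2.INTER_CUBIC))
E
```

```text
top (228, 227) top z 0.1024 [0.5035 0.2222 0.1015] 345 [0.5038 0.2225] 0.0247
top (277, 245) top z 0.1125 [0.4638 0.1092 0.1115] 347 [0.464 0.109] 0.0249
top (320, 219) top z 0.0573 [ 5.287e-01 -1.000e-04  5.660e-02] 313 [ 5.293e-01 -2.000e-04] 0.0252
top (312, 185) top z 0.0568 [0.6141 0.0215 0.0563] 300 [0.6147 0.0216] 0.0253
blk [ 209  212   85   53 1423] [0.481 0.164 0.045] [0.423 0.066 0.04 ] [0.544 0.265 0.05 ] [array([483.212, 163.283]), array([200.136,  65.79 ]), np.float64(70.776)]
tall [215 216  23  23 409] [0.502 0.221 0.1  ] [0.479 0.197 0.062] [0.528 0.247 0.108] [array([503.579, 222.198]), array([50.252, 47.79 ]), np.float64(46.808)]
tall [265 234  23  23 413] [0.464 0.109 0.11 ] [0.44  0.084 0.073] [0.489 0.133 0.118] [array([464.138, 108.954]), array([48.91 , 48.778]), np.float64(89.546)]
low [242 200  11  10  57] [0.567 0.177 0.013] [0.556 0.165 0.009] [0.578 0.19  0.018] [array([566.947, 177.688]), array([25.076, 22.207]), np.float64(87.31)]
low [224 209  26  13  85] [0.542 0.204 0.011] [0.526 0.172 0.008] [0.555 0.234 0.016] [array([541.661, 201.762]), array([66.41
[... 929 characters left out ...]
, 195.299]), array([138.872,  16.842]), np.float64(70.82)]
low [289 248  12  11  53] [0.447 0.059 0.031] [0.438 0.048 0.024] [0.462 0.074 0.035] [array([447.677,  59.79 ]), array([23.373, 23.478]), np.float64(72.57)]
low [310 248  32  16 158] [ 0.444 -0.011  0.014] [ 0.428 -0.052  0.008] [0.463 0.023 0.021] [array([445.283, -14.761]), array([77.258, 18.798]), np.float64(74.423)]
low [267 259  13  11  56] [0.422 0.113 0.014] [0.411 0.097 0.008] [0.434 0.127 0.035] [array([421.905, 113.6  ]), array([34.531, 15.883]), np.float64(66.405)]
scene (292, 238) top z 0.1027 [0.5018 0.2246 0.1015] 433 [0.5013 0.2236] 0.0254
scene (334, 199) top z 0.1125 [0.4625 0.112  0.1113] 366 [0.463  0.1111] 0.0256
```

View pics/scene_crop.png

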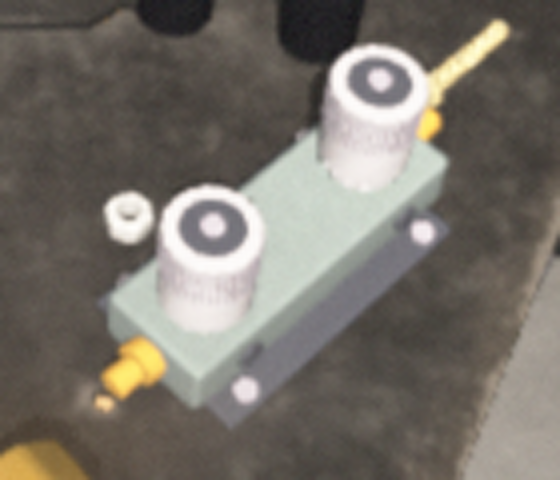

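The crop confirms it: both collars sit on the near head. The right one (scene 334,199; top at z≈0.112) is proud, and the left one (292,238; top 0.102) is home. Their spacing measures 120 mm, which matches. I'll go above the proud one and take a close look.

```bash
cat >> h.py <<'E'
from scipy.spatial.transform import Rotation as Ro
def down(a): return (Ro.from_euler('z',a)*Ro.from_euler('x',np.pi)).as_rotvec()
def yaw(): return (Ro.from_rotvec(env.get_eef_rot())*Ro.from_euler('x',-np.pi)).as_euler('zyx')[0]
E
python3 - <<'E'
from h import *
p=np.array([.4637,.1098,.19])
for a in np.arange(-3,3.1,.5):
    q=env.solve_ik(p,down(a)); print(round(a,1), None if q is None else np.round(q,2))
E
```

```text
-3.0 [ 0.23  0.1  -0.4   1.06  0.    0.09]
-2.5 [ 0.23  0.1  -0.4   1.06  0.   -0.41]
-2.0 [ 0.23  0.1  -0.4   1.06  0.   -0.91]
-1.5 [ 0.23  0.1  -0.4   1.06  0.   -1.41]
-1.0 [ 0.23  0.1  -0.4   1.06  0.   -1.91]
-0.5 [ 0.23  0.1  -0.4   1.06  0.   -2.41]
0.0 [ 0.23  0.1  -0.4   1.06  0.   -2.91]
0.5 [ 0.23  0.1  -0.4   1.06  0.    2.87]
1.0 [ 0.23  0.1  -0.4   1.06  0.    2.37]
1.5 [ 0.23  0.1  -0.4   1.06  0.    1.87]
2.0 [ 0.23  0.1  -0.4   1.06  0.    1.37]
2.5 [ 0.23  0.1  -0.4   1.06  0.    0.87]
3.0 [ 0.23  0.1  -0.4   1.06  0.    0.37]
```

```bash
python3 - <<'E'
from h import *
p=np.array([.4637,.1098,.20])
env.movep(p,down(2.4))
T=np.eye(4); T[:3,:3]=Ro.from_rotvec(env.get_eef_rot()).as_matrix(); T[:3,3]=env.get_tool_pos()
c=cap('wrist','w1.png'); M=T@c['tool_from_camera']
P=cloud(c); valid=c['z_map']>0; W=P@M[:3,:3].T+M[:3,3]
near=valid&(np.linalg.norm(W[...,:2]-p[:2],axis=-1)<.035)&(W[...,2]>.105)&(W[...,2]<.125)
S=W[near]; print(len(S),S.mean(0),cv2.minEnclosingCircle(S[:,:2].astype(np.float32)),np.median(S[:,2]))
v,u=np.nonzero(near); print(u.min(),u.max(),v.min(),v.max())
print(env.get_time_s(),env.get_tool_pos(),yaw(),env.get_force())
E
```

```text
2113 [0.46239606 0.11156059 0.1099764 ] ((0.4637875258922577, 0.11027194559574127), 0.025592150166630745) 0.10997132375316973
227 279 169 219
2.775 [0.4639488  0.1092322  0.20003382] 2.3987539222003997 [ 0.134205   -0.44509011 -0.12604652]
```

View pics/w1.png

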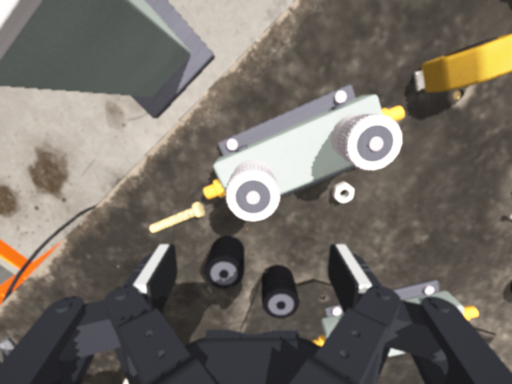

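The wrist view shows the proud collar centred at (253,193), with its disc at (0.4637, 0.1103) and top at z≈0.110. That agrees with the other two views, so I'll descend and grip.

```bash
python3 - <<'E'
from h import *
p=np.array([.4637,.1103,.083])
print(env.servo_line(p,down(2.4),vel=.1,force_limit=8))
print(env.get_tool_pos(),env.get_force())
env.grip(0.3)
print('grip',env.get_width(),env.get_grip_force(),env.get_force(),env.get_wrist_torque(),env.get_tool_pos(),env.get_time_s())
E
```

```text
False
[0.46425761 0.11042405 0.0835727 ] [-0.18467635 -0.03919791 -0.49200676]
grip 0.5500277829127534 60.92427010182291 [0.66881485 0.22868621 4.73587695] [ 0.16400749 -0.02060492 -0.01378107] [0.46442291 0.11058493 0.08362443] 4.525
```

```bash
python3 - <<'E'
from h import *
p=env.get_tool_pos(); p=np.array([p[0],p[1],.083])
f0=env.get_force()[2]
s=env.servo_line(p-[0,0,.004],down(2.4),vel=.015,force_limit=6)
print(s,env.get_tool_pos(),env.get_force(),env.get_time_s())
z=env.get_tool_pos()[2]
a=2.3; t=env.get_time_s()
env.servo_line([p[0],p[1],z-.0005],down(a),vel=.05)
print(env.get_time_s()-t,yaw(),env.get_tool_pos(),env.get_force(),env.get_wrist_torque())
E
```

```text
True [0.46450791 0.11062485 0.08345666] [-1.90184099 -0.44079881  8.65787828] 4.7333
0.25 2.299481981502238 [0.46498004 0.11070028 0.08358102] [0.27326253 0.04593767 7.61508801] [ 0.01824949  0.1649279  -0.04908589]
```

```bash
python3 - <<'E'
from h import *
x,y,z0=.4642,.1105,env.get_tool_pos()[2]
a=2.3
for k in range(16):
    if k: a-=.1
    env.servo_line([x,y,z0-.001],down(a),vel=.05)
    f=env.get_force()[2]
    s=env.servo_line([x,y,z0-.004],down(a),vel=.03,force_limit=10)
    z=env.get_tool_pos()[2]
    print(round(a,2),round(yaw(),3),s,(z-z0).round(4),f.round(1),env.get_force().round(1),env.get_wrist_torque().round(2),round(env.get_time_s(),2))
    if z-z0<-.0022: break
E
```

```text
2.3 2.3 False -0.0007 8.4 [-9.9 -2.2 34.2] [-0.61  2.34 -0.08] 5.48
2.2 2.202 False -0.0007 11.5 [-11.2  -2.5  39.1] [-0.75  2.61 -0.11] 5.98
2.1 2.104 False -0.0008 14.1 [-11.7  -1.1  39.9] [-0.61  2.53 -0.2 ] 6.48
2.0 2.005 False -0.0016 12.5 [-9.3 -0.5 34.4] [-0.46  2.17 -0.34] 6.98
1.9 1.904 False -0.0047 6.1 [ 2.3 -1.7  0.2] [-0.08 -0.31 -0.49] 7.48
```

It dropped at a≈1.9. I'll centre a little further and push home gently.

```bash
python3 - <<'E'
from h import *
x,y,z0,a=.4642,.1105,.0836,1.83
env.servo_line([x,y,z0-.004],down(a),vel=.05)
print(env.get_tool_pos(),env.get_force().round(1),env.get_wrist_torque().round(2))
for d in np.arange(.005,.0135,.001):
    env.servo_line([x,y,z0-d],down(a),vel=.015); env.sleep(.1)
    F=env.get_force(); print(round(d,4),(env.get_tool_pos()-[x,y,z0]).round(4),F.round(1),env.get_wrist_torque().round(2))
    if F[2]>16: break
T=np.eye(4); T[:3,:3]=Ro.from_rotvec(env.get_eef_rot()).as_matrix(); T[:3,3]=env.get_tool_pos()
cap('scene','s2.png'); cap('top','t2.png')
print(env.get_width(),env.get_grip_force(),env.get_time_s())
im=cv2.imread('pics/s2.png')[150:300,230:410]; cv2.imwrite('pics/s2c.png',cv2.resize(im,None,fx=4,fy=4,interpolation=cv2.INTER_CUBIC))
E
```

```text
[0.46393887 0.11034908 0.07903952] [ 1.  -0.8  2.2] [-0.08 -0.16 -0.01]
0.005 [-0.0002 -0.0001 -0.0051] [-0.2 -0.3  2.8] [-0.18  0.    0.02]
0.006 [-0.0002 -0.0001 -0.0061] [-0.9 -1.3  3.3] [-0.23  0.14  0.  ]
0.007 [-0.0002 -0.0001 -0.0071] [-2.1 -2.6  2.9] [-0.34  0.24 -0.03]
0.008 [-0.0001 -0.     -0.0081] [-1.9 -2.4  3.2] [-0.3   0.3   0.02]
0.009 [-0.0001 -0.     -0.0091] [-1.5 -1.9  3.2] [-0.47  0.43 -0.01]
0.01 [-0.0001 -0.0001 -0.0097] [-4.3 -1.8  7.8] [-0.47  0.71 -0.03]
0.011 [-0.0001 -0.0001 -0.0097] [-7.  -2.7 19.8] [-0.71  1.51 -0.03]
0.5568402658304387 64.11858782172203 10.2833
```

View pics/s2c.png

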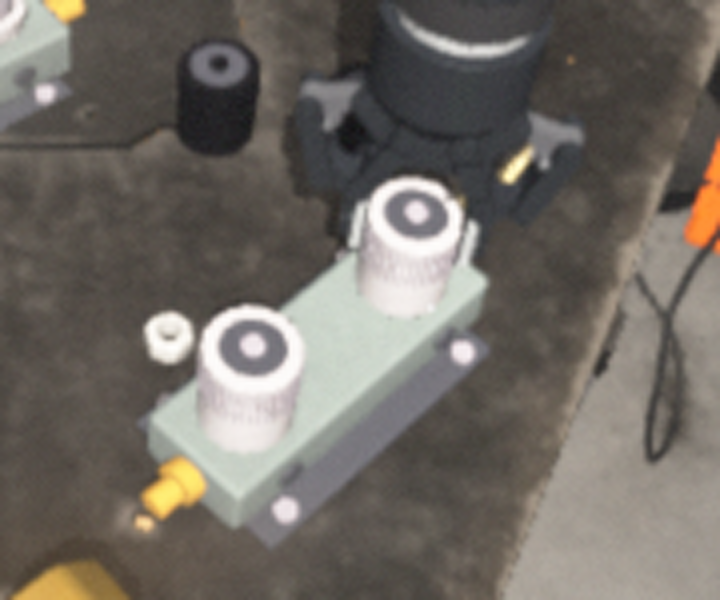

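The crop shows the collar gripped between the pads, with its underside on the block like the locked one. I'll check by depth that both tops are level.

```bash
python3 - <<'E'
import numpy as np
from h import cloud
d=dict(np.load('pics/s2.npz')); P=cloud(d)
for c in ((.4630,.1111),(.5015,.2236)):
    m=(np.hypot(P[...,0]-c[0],P[...,1]-c[1])<.02)&(P[...,2]>.09)&(P[...,2]<.12)
    print(m.sum(),np.percentile(P[m][:,2],[5,50,95]).round(4),P[m].mean(0).round(4))
E
```

```text
240 [0.0994 0.1015 0.1046] [0.463  0.1115 0.1017]
293 [0.0998 0.1015 0.1044] [0.5012 0.2241 0.1017]
```

Both tops are at 0.1015, so the collar is home and held down with about 20 N.

```bash
python3 - <<'E'
from h import *
env.sleep(.3); print(env.get_force().round(1),env.get_tool_pos(),env.get_time_s()); print(env.sign_off())
E
```

```text
[-6.7 -3.4 17.9] [0.46415473 0.1104471  0.07386266] 10.5833
the job is handed in; nothing more can be done
None
```

The proud collar (right port) turned about 0.5 rad clockwise, dropped over its pins and is fully home, level with the locked one; I handed in at about 10.6 s still holding it down with about 18 N, with nothing else touched, though early probes while it was out of line pressed up to about 40 N, more than the light pressure asked for.

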